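# Seat a rod against the sprung stop of a V-groove rest

### The job

Take the plain round metal rod out of its wooden cradle, lay it in the V-groove of the gauge rest well clear of the end stop, and let go. Then push it by its outer end gently along the groove until it bears on the sprung end stop, hold it pressed there with about 5 N (never more than 12 N) for half a second, and leave it lying in the groove against the stop. Do not touch the stop with the robot, and leave the other things where they are.

Things in the scene. Friction and masses are not known exactly. Their poses are not given: they have to be found in the camera images.
- rod_center (a point): centre of the loose plain steel rod, 16 mm diameter, 160 mm long over its domed (hemispherical) ends, 0.10 to 0.21 kg, both ends alike. This point's x axis runs along the rod; the rod may spin about it. It starts lying level across the two notched posts of the cradle, its axis 36 mm above the table; the middle 50 mm of it are free to grip
- cradle: fixed light-wood cradle, base 110 x 50 x 8 mm on the table, with two upright notched posts (14 mm thick, 38 mm high, 40 mm either side of the middle) in which the rod lies along the cradle's x axis. Origin: centre of its underside
- groove: V-groove of the fixed steel rest. Origin: on the axis of a seated rod, 58 mm above the table. x runs along the groove to the end stop, sloping down 0.05 rad; y across; z up. Two 90 degree V saddles, 44 mm wide, at x -95 to -80 mm and -30 to +65 mm, their top edge 2.8 mm below the seated axis; between them a finger gap, open to 28 mm below the axis. Friction holds a laid rod; sliding takes 1 to 3 N
- groove_entry (a point): the seated axis at the open end of the groove, nearest the robot: 95 mm from groove's origin, towards its -x; same axes. Beyond it only the flat base plate (10 mm high, 80 mm wide) reaches on, by 12 mm. A rod held over the finger gap (its middle at x = -55 mm of groove) lies clear of the stop and overhangs here by 40 mm; there is free room to push its end
- end_stop: bracket across the far end of the groove, same origin and axes as groove: 44 mm wide, inner face at x = +66 mm, top 20 mm above the seated axis. A screw with a round sprung tip (12 mm wide) points from it along the seated axis to the open end. Its setting differs each time and is not measured: the tip's face lies from x = +36 to +60 mm. It yields 1 mm per 3.5 N, bottoms after 6 mm
- petri: bystander: clear empty petri dish, 88 mm wide, 14 mm high, loose on the table; origin at the centre of its underside
- coverslips: bystander: small white cardboard box 41 x 53 x 22 mm, loose on the table; origin at the centre of its underside
- tape: bystander: roll of tan tape lying flat, 96 mm wide, 25 mm high, loose; origin at the centre of its underside
- forceps: bystander: steel forceps lying on the table, 124 x 16 x 9 mm, loose; origin at the centre of the underside
Things that resemble listed ones, but are neither listed nor needed, are in the scene too. Of the things shaped like the part that bears rod_center, the bare steel one is meant.

How it is judged:
By the outcome, as a careful person would: the job done as asked, in the order asked, and still so for the second after the job is handed in, with the robot touching nothing.
It also fails if it takes over 58 s, if anything falls off the work surface, if the arm or the gripper's body presses on something with over 40 N, if the wrist force passes 120 N, or if a joint passes its speed limit or range.

### The arm

A 6-joint arm with a two-finger parallel gripper is mounted at the origin on a cart in front of the work surface, level with it; the furniture and walls round the work are solid. World frame = base frame: x ahead of the robot, y to its left, z up, the work surface at z = 0. Lengths are in mm, angles in rad, forces in N, time in s.
With the tool pointing down it reaches from about 300 to 775 mm from the base axis. Payload 14.6 kg.
Tool frame: the origin (TCP) lies at the very end of the fingers, on their centre line; the grasp point (between the pads) lies 19 mm behind it; z points along the fingers, y is the line along which they close (so a half turn about z gives the same grasp; the last joint's range is limited). The gripper opens to 94 mm and grips with 3 to 60 N. Pads are 16 mm wide; open, the fingers measure 119 mm over their backs; the gripper's body (75 mm by 177 mm) begins 78 mm behind the grasp point.
Start: joints at [1.208, 0.3, 1.521, -0, 1.321, -0.067], TCP at [160.325, 526.103, 168.546] pointing down, gripper open.
Joint ranges: [-3.03, 3.03], [-0.79, 2.21], [0.23, 2.52], [-1.04, 4.18], [0, 3.07], [-2.55, 2.55]. Speed limits (rad/s): [2.22, 2.22, 2.57, 3.14, 3.14, 3.14].

### API

Orientations are given as [roll, pitch, yaw] about the fixed x, y, z axes, in that order (R = Rz(yaw) Ry(pitch) Rx(roll)).
In Python, from cell import manip, camera, get_calibration gives the robot as it stands. The module is installed in compiled form; this text tells all that it offers.
- The arm moves only by the tool jog_arm, never from a script. Its argument "plan" is one flat list of numbers, 6 for each row, row after row: the shift along the world's x, y, z in m, then the turn, a rotation vector about the world's x, y, z in degrees. A call has 1 to 20 rows; each row is the pose to reach, as a shift and turn from the pose commanded when the call began; what a row does not reach only later rows make up. A row lasts 1/10 s, in which the tool goes at most 50 mm and 8.59 degrees, less where a joint would pass 70% of its speed; a pose out of reach is approached as far as the arm can. A call with a gripper value outside its range is refused whole. "claw" is the finger opening in m, from 0 to 0.094, set as the call begins (left out, the last holds). The fingers move at their own pace and stop on an object; "force" is the grip in N (left out, the last holds). Time passes only in rows, so rows that repeat a pose let the fingers close. It gives the time, the measured TCP pose, the force, the opening and the grip force at its end, in the units of the state.
- manip.read_state(): the state, without advancing time (a new reading comes with each control period).
- camera(name): name is "scene" or "top"; returns (picture, depth): 420x560x3 uint8, red, green, blue; 420x560 float32, mm along the optical axis (not along the pixel's ray), 0 where there is no reading.
- get_calibration(name): a dict with "fx", "fy", "cx", "cy" (pixels), "origin" and "attitude" of the camera in the world. Camera axes: x right, y down, z forward; pixel columns grow to the right and rows downward; lengths in mm; the calibration is good to about 2 mm. A picture is of the moment at which its call begins. get_calibration takes no time and is no camera call.
- manip.sign_off(): hands the job in; it is judged then, once.
The state is a dict: "clock": time; "joints": joint angles; "qd": joint speeds; "effort": joint torques, N m; "eef_pos": TCP position; "eef_rot": TCP orientation; "wrist_force": force on the tool from outside, world axes, zero at the start; "moment": the same for the moment, N m; "finger_gap": finger opening in mm; "finger_force": force on a finger pad.
Only numpy, scipy, OpenCV 4.12 (cv2) and the standard library are available. Lean on these libraries where they do the work, as an engineer would, in place of code of your own. Each camera call takes 0.05 s, during which the arm holds its last target. There are 200 camera calls.

## Working session

There is one attempt and no reset: what is moved stays moved. The work goes in short steps, Python scripts to look and compute and a tool call to move; the robot and the scene stay as the last step left them, time stands still between calls to the robot, and variables do not carry over. Pictures are saved under pics/ and viewed, at most 12 in all, crops included, and the job is handed in when it is done.

Besides the shell and the picture viewer there is one more tool, called after "Emit:" in YAML: its name, and indented under it one key for each argument. jog_arm: Moves the arm, as the interface text tells. Its arguments: {"type":"object","properties":{"plan":{"type":"array"},"claw":{"type":"number"},"force":{"type":"number"}},"required":["plan"]}

```bash
mkdir -p pics
cat > h.py <<'E'
import numpy as np,cv2
from cell import manip,camera,get_calibration
def K(n):
    c=get_calibration(n); return c
def att(c):
    a=np.array(c["attitude"],float)
    if a.shape==(3,3): return a
    from scipy.spatial.transform import Rotation as R
    return R.from_euler('xyz',a).as_matrix()
def ray(c,u,v):
    d=np.array([(u-c["cx"])/c["fx"],(v-c["cy"])/c["fy"],1.]); return np.array(c["origin"],float),att(c)@d
def plane(c,u,v,z):
    o,d=ray(c,u,v); return o+d*(z-o[2])/d[2]
def cloud(c,D):
    v,u=np.mgrid[:D.shape[0],:D.shape[1]]
    P=np.stack([(u-c["cx"])/c["fx"]*D,(v-c["cy"])/c["fy"]*D,D],-1)
    return P@att(c).T+np.array(c["origin"])
E
python3 - <<'E'
from h import *
for n in("top","scene"):
    p,d=camera(n); np.savez("pics/%s0.npz"%n,p=p,d=d); cv2.imwrite("pics/%s0.png"%n,p[:,:,::-1]); print(get_calibration(n))
print(manip.read_state())
E
```

```text
{'fx': 435.6295859995851, 'fy': 435.6295859995851, 'cx': 281.0378806604123, 'cy': 212.61683244061226, 'origin': array([ 334.60288051,  -83.82063047, 1203.673343  ]), 'attitude': array([-2.96893349e+00, -2.88110737e-03, -1.55642726e+00])}
{'fx': 437.5996877865217, 'fy': 437.5996877865217, 'cx': 274.02512585266516, 'cy': 212.5585116048699, 'origin': array([-103.10906374, -490.89571152,  735.6509512 ]), 'attitude': array([-2.29838247,  0.00626345, -1.03070727])}
{'clock': 0.1, 'joints': array([ 1.20841111e+00,  3.00430125e-01,  1.52151851e+00,  3.02089630e-05,
        1.32069456e+00, -6.66348881e-02]), 'qd': array([ 0.00076882, -0.00100333, -0.00337025,  0.00104655,  0.00016776,
       -0.00131452]), 'effort': array([-5.06299912e-04, -5.32636499e+01, -3.53287590e+01,  7.08783511e-02,
        2.34219676e-02, -7.81120320e-05]), 'eef_pos': array([160.21733217, 525.86157775, 168.0352936 ]), 'eef_rot': array([-3.14054640e+00, -9.91469585e-05,  2.84583478e+00]), 'wrist_force': array([-0.76719024, -0.12298759,  0.70392356]), 'moment': array([-0.0022164 ,  0.00598105, -0.02279894]), 'finger_force': 0.0, 'finger_gap': 93.90637484634684}
```

View pics/top0.png

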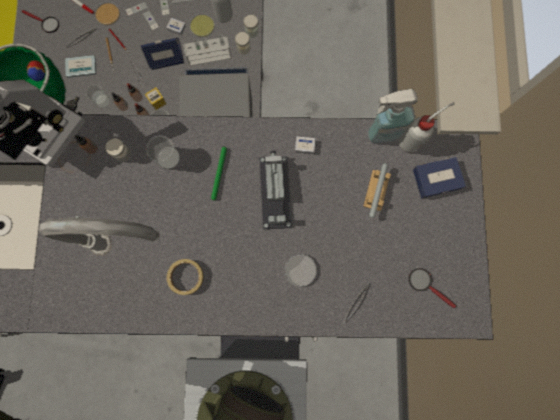

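View pics/scene0.png

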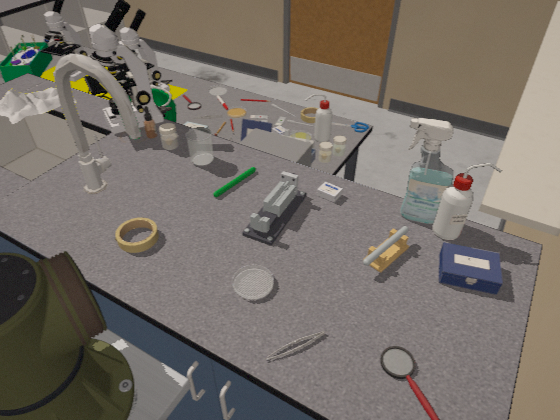

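The top view shows the cradle with a rod at (378,190), the groove rest at (275,190), its stop end at about (272,157), and a green rod decoy at (219,173). The petri dish is at (301,270), the tape at (184,277), the forceps at (357,302) and the coverslips box at (305,145). The scene view agrees: cradle at (387,248), rest at (278,205), green rod at (235,181).

Two things are rod-shaped: the grey one on the cradle (380,190) and the green one on the table (219,173). The grey one fits "bare steel, in the cradle", so I'll confirm it in a crop.

Run:
```python
from h import *
t=np.load("pics/top0.npz");s=np.load("pics/scene0.npz")
a=cv2.resize(t['p'][140:240,250:400],(800,533),interpolation=cv2.INTER_CUBIC)
b=cv2.resize(s['p'][165:275,235:415],(800,489),interpolation=cv2.INTER_CUBIC)
cv2.imwrite("pics/ca.png",a[:,:,::-1]);cv2.imwrite("pics/cb.png",b[:,:,::-1])
for n,f in(("top",t),("scene",s)):
    c=K(n);P=cloud(c,f['d']); 
    for (u,v) in ([(380,190),(275,190),(340,230),(275,225),(272,157)] if n=="top" else [(387,246),(280,205),(340,260),(256,232),(289,180)]): print(n,u,v,P[v,u].round(1),f['p'][v,u])
```

```text
top 380 190 [ 603.1 -352.9   46. ] [117 116 107]
top 275 190 [597.7 -67.   50.6] [120 120 113]
top 340 230 [ 4.978e+02 -2.493e+02 -1.000e-01] [100  95  93]
top 275 225 [507.5 -68.1  11.9] [56 52 54]
top 272 157 [682.9 -57.8  75.1] [166 159 153]
scene 387 246 [ 597.1 -355.8   38.9] [124 123 118]
scene 280 205 [580.5 -92.7  55.2] [109 110 105]
scene 340 260 [ 5.404e+02 -2.728e+02  4.000e-01] [135 129 127]
scene 256 232 [511.9 -66.9  10.2] [51 49 53]
scene 289 180 [669.4 -67.   61.4] [126 125 122]
```

View pics/ca.png

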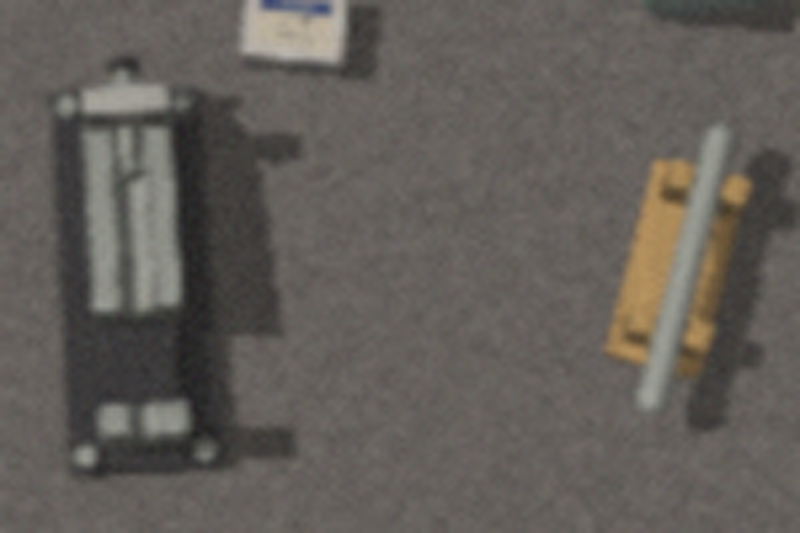

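View pics/cb.png

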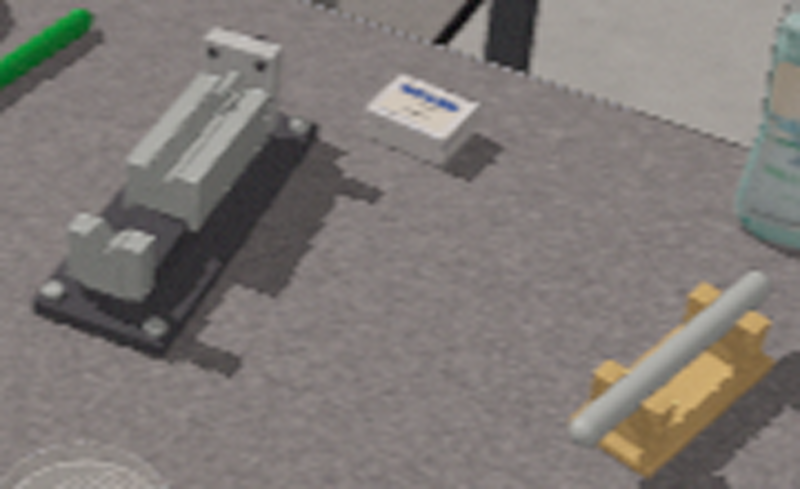

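Crops confirm it: the rod in the wooden cradle is bare grey steel, and the only other one is green. The rest's small front saddle is nearest the robot and its bracket is at the far end. The screw tip shows at about (274,172) in the top image. Next I'll measure.

Run:
```python
from h import *
def pca(Q):
    m=Q.mean(0);w=np.linalg.svd(Q-m,full_matrices=False)[2][0];w*=np.sign(w[0]);return m,w
for n in("top","scene"):
    f=np.load("pics/%s0.npz"%n);c=K(n);P=cloud(c,f['d']);p=f['p'].astype(int)
    near=lambda x,y,r:np.hypot(P[...,0]-x,P[...,1]-y)<r
    sat=p.max(-1)-p.min(-1)
    # rod by colour mask + rays onto axis/top plane
    m=(near(603,-353,110)&(P[...,2]>28)&(P[...,2]<60)&(sat<25)).astype(np.uint8)
    k,l,st,_=cv2.connectedComponentsWithStats(m);i=1+st[1:,4].argmax();m=l==i
    v,u=np.nonzero(m); Q=np.array([plane(c,a,b,36 if n=='scene' else 36) for a,b in zip(u,v)])
    me,w=pca(Q[:,:2]);s=(Q[:,:2]-me)@w;mid=me+w*(s.min()+s.max())/2
    print(n,"rod",len(u),mid.round(1),"yaw",np.arctan2(w[1],w[0]).round(4),"len",np.ptp(s).round(1),"zmax",np.percentile(P[m][:,2],[50,95]).round(1))
    # rest base plate and saddles
    R=near(600,-65,150)
    mb=R&(P[...,2]>5)&(P[...,2]<90); k,l,st,_=cv2.connectedComponentsWithStats(mb.astype(np.uint8));i=1+st[1:,4].argmax();B=P[l==i]
    print("  base rect",cv2.minAreaRect(B[:,:2].astype(np.float32)),B[:,2].max().round(1))
    S=(l==i)&(P[...,2]>42)&(p.mean(-1)>90)
    v,u=np.nonzero(S);Q=P[S];me,w=pca(Q[:,:2]);s=(Q[:,:2]-me)@w;t=(Q[:,:2]-me)@np.array([-w[1],w[0]])
    print("  saddles mean",me.round(1),"yaw",np.arctan2(w[1],w[0]).round(4),"s",s.min().round(1),s.max().round(1),"t",np.percentile(t,[1,99]).round(1))
    h,e=np.histogram(s,np.arange(-130,110,6)); print("  ",[(int(a),int(b),Q[(s>=a)&(s<a+6),2].max().round(0)) for a,b in zip(e,h) if b])
```

```text
top rod 292 [ 606.3 -351. ] yaw -0.269 len 159.1 zmax [42.6 47. ]
  base rect ((603.0072021484375, -67.16410064697266), (208.09991455078125, 83.9353256225586), 2.7164535522460938) 79.3
  saddles mean [618.  -66.1] yaw 0.0776 s -107.0 82.0 t [-20.9  21.3]
   [(-112, 7, np.float64(62.0)), (-106, 36, np.float64(66.0)), (-100, 32, np.float64(64.0)), (-94, 13, np.float64(62.0)), (-46, 12, np.float64(59.0)), (-40, 32, np.float64(60.0)), (-34, 32, np.float64(60.0)), (-28, 28, np.float64(60.0)), (-22, 31, np.float64(59.0)), (-16, 30, np.float64(61.0)), (-10, 32, np.float64(59.0)), (-4, 29, np.float64(61.0)), (2, 33, np.float64(57.0)), (8, 26, np.float64(60.0)), (14, 32, np.float64(57.0)), (20, 30, np.float64(57.0)), (26, 30, np.float64(67.0)), (32, 29, np.float64(60.0)), (38, 31, np.float64(61.0)), (44, 32, np.float64(63.0)), (50, 32, np.float64(79.0)), (56, 36, np.float64(79.0)), (62, 32, np.float64(78.0)), (68, 6, np.float64(78.0)), (74, 6, np.float64(63.0)), (80, 3, np.float64(58.0))]
scene rod 383 [ 605.4 -352.8] yaw -0.2675 len 163.7 zmax [41.5 44.3]
  base rect ((602.1536254882812, -69
[... 190 characters left out ...]
, 90, np.float64(60.0)), (-94, 35, np.float64(59.0)), (-88, 18, np.float64(59.0)), (-40, 40, np.float64(57.0)), (-34, 48, np.float64(58.0)), (-28, 31, np.float64(58.0)), (-22, 32, np.float64(56.0)), (-16, 28, np.float64(56.0)), (-10, 29, np.float64(56.0)), (-4, 30, np.float64(56.0)), (2, 31, np.float64(55.0)), (8, 29, np.float64(55.0)), (14, 24, np.float64(54.0)), (20, 30, np.float64(54.0)), (26, 28, np.float64(55.0)), (32, 43, np.float64(61.0)), (38, 22, np.float64(61.0)), (44, 25, np.float64(60.0)), (50, 28, np.float64(58.0)), (56, 59, np.float64(73.0)), (62, 105, np.float64(75.0)), (68, 26, np.float64(75.0)), (74, 7, np.float64(73.0)), (92, 2, np.float64(60.0)), (98, 1, np.float64(57.0))]
```

Run:
```python
from h import *
for n in("top","scene"):
    f=np.load("pics/%s0.npz"%n);c=K(n);p=cv2.GaussianBlur(f['p'],(3,3),0).astype(int);P=cloud(c,f['d'])
    o=np.array([603,-68.]);yaw=0.06
    for it in range(3):
        w=np.array([np.cos(yaw),np.sin(yaw)]);q=np.array([-w[1],w[0]])
        # sample along plan lines at saddle-top height, through camera projection
        Rm=att(c)
        def proj(X):
            d=(X-np.array(c["origin"]))@Rm; return c["cx"]+c["fx"]*d[...,0]/d[...,2],c["cy"]+c["fy"]*d[...,1]/d[...,2]
        g=p.mean(-1).astype(np.float32)
        ss=np.arange(-110,85,1.);tt=np.arange(-40,40.5,.5)
        S,T=np.meshgrid(ss,tt,indexing='ij')
        X=np.stack([o[0]+S*w[0]+T*q[0],o[1]+S*w[1]+T*q[1],55.2-0.05*S],-1)
        u,v=proj(X);im=cv2.remap(g,u.astype(np.float32),v.astype(np.float32),1)
        L=[]
        for i,s in enumerate(ss):
            if -20<s<55 or -92<s<-83:
                b=tt[im[i]>85]; 
                if len(b)>20:
                    L.append((s,b.min(),b.max(),(b.min()+b.max())/2))
        L=np.array(L);
        kk=np.polyfit(L[:,0],L[:,3],1);yaw+=np.arctan(kk[0]);o=o+q*kk[1]
    print(n,"o",o.round(1),"yaw",yaw.round(4)); print(L[::8].round(1).tolist())
    pr=im[:,(abs(tt)>9)&(abs(tt)<18)].mean(1);print([(int(a),int(b)) for a,b in zip(ss[::2],pr[::2])])
    cv2.imwrite("pics/rect_%s.png"%n,cv2.resize(im,None,fx=4,fy=4))
```

```text
top o [601.9 -53.6] yaw 0.0752
[[-91.0, -28.0, 40.0, 6.0], [-19.0, -30.5, 40.0, 4.8], [-11.0, -31.0, 40.0, 4.5], [-3.0, -31.0, 40.0, 4.5], [5.0, -30.0, 40.0, 5.0], [13.0, -30.0, 40.0, 5.0], [21.0, -30.0, 40.0, 5.0], [29.0, -31.0, 40.0, 4.5], [37.0, -31.0, 40.0, 4.5], [45.0, -30.5, 40.0, 4.8], [53.0, -30.0, 40.0, 5.0]]
[(-110, 61), (-108, 56), (-106, 56), (-104, 58), (-102, 58), (-100, 58), (-98, 61), (-96, 68), (-94, 79), (-92, 94), (-90, 109), (-88, 119), (-86, 124), (-84, 124), (-82, 122), (-80, 115), (-78, 103), (-76, 87), (-74, 72), (-72, 62), (-70, 58), (-68, 58), (-66, 58), (-64, 58), (-62, 58), (-60, 58), (-58, 58), (-56, 58), (-54, 58), (-52, 58), (-50, 58), (-48, 58), (-46, 59), (-44, 59), (-42, 58), (-40, 58), (-38, 56), (-36, 55), (-34, 57), (-32, 62), (-30, 73), (-28, 89), (-26, 105), (-24, 117), (-22, 122), (-20, 123), (-18, 123), (-16, 122), (-14, 121), (-12, 121), (-10, 122), (-8, 123), (-6, 123), (-4, 123), (-2, 122), (0, 122), (2, 122), (4, 123), (6, 123), (8, 122), (10, 122), (12, 122), (14, 123), (16, 123), (18, 122), (20, 121), (22, 121), (24, 122), (26, 123), (28
[... 1181 characters left out ...]
-20, 158), (-18, 158), (-16, 159), (-14, 159), (-12, 160), (-10, 160), (-8, 160), (-6, 160), (-4, 160), (-2, 160), (0, 160), (2, 161), (4, 161), (6, 161), (8, 161), (10, 161), (12, 162), (14, 162), (16, 161), (18, 161), (20, 161), (22, 162), (24, 162), (26, 162), (28, 162), (30, 162), (32, 161), (34, 160), (36, 157), (38, 156), (40, 154), (42, 154), (44, 154), (46, 156), (48, 157), (50, 159), (52, 160), (54, 160), (56, 160), (58, 159), (60, 157), (62, 152), (64, 145), (66, 137), (68, 131), (70, 127), (72, 125), (74, 124), (76, 123), (78, 122), (80, 121), (82, 120), (84, 120)][ WARN:0@0.255] global loadsave.cpp:1063 imwrite_ Unsupported depth image for selected encoder is fallbacked to CV_8U.
```

Run:
```python
from h import *
for n in("top","scene"):
    f=np.load("pics/%s0.npz"%n);c=K(n);g=f['p'].mean(-1).astype(np.float32);Rm=att(c)
    yaw=0.075;w=np.array([np.cos(yaw),np.sin(yaw)]);q=np.array([-w[1],w[0]]);o=np.array([604,-67.])
    ss=np.arange(-110,85,.5);tt=np.arange(-32,32.5,.5);S,T=np.meshgrid(ss,tt,indexing='ij')
    X=np.stack([o[0]+S*w[0]+T*q[0],o[1]+S*w[1]+T*q[1],55.2-0.05*S],-1)
    d=(X-np.array(c["origin"]))@Rm
    im=cv2.remap(g,(c["cx"]+c["fx"]*d[...,0]/d[...,2]).astype(np.float32),(c["cy"]+c["fy"]*d[...,1]/d[...,2]).astype(np.float32),1)
    for a,b in((-92,-84),(-24,0),(0,25),(25,50)):
        pr=im[(ss>=a)&(ss<=b)].mean(0);print(n,(a,b),[(int(x),int(y)) for x,y in zip(tt[::4],pr[::4])])
    cv2.imwrite("pics/rect_%s.png"%n,cv2.resize(np.clip(im*1.4,0,255).astype(np.uint8),(390,780)))
a=cv2.imread("pics/rect_top.png");b=cv2.imread("pics/rect_scene.png");cv2.imwrite("pics/rect.png",cv2.rotate(cv2.resize(np.hstack([a,b]),(590,780)),cv2.ROTATE_90_COUNTERCLOCKWISE))
```

```text
top (-92, -84) [(-32, 46), (-30, 43), (-28, 40), (-26, 43), (-24, 52), (-22, 78), (-20, 103), (-18, 123), (-16, 135), (-14, 139), (-12, 139), (-10, 136), (-8, 133), (-6, 138), (-4, 140), (-2, 135), (0, 121), (2, 99), (4, 85), (6, 82), (8, 95), (10, 115), (12, 127), (14, 132), (16, 133), (18, 131), (20, 124), (22, 111), (24, 91), (26, 69), (28, 61), (30, 59), (32, 59)]
top (-24, 0) [(-32, 40), (-30, 40), (-28, 39), (-26, 41), (-24, 57), (-22, 89), (-20, 119), (-18, 137), (-16, 141), (-14, 139), (-12, 135), (-10, 130), (-8, 133), (-6, 140), (-4, 146), (-2, 144), (0, 127), (2, 105), (4, 86), (6, 81), (8, 91), (10, 110), (12, 128), (14, 139), (16, 142), (18, 141), (20, 134), (22, 113), (24, 88), (26, 68), (28, 58), (30, 57), (32, 58)]
top (0, 25) [(-32, 40), (-30, 40), (-28, 40), (-26, 41), (-24, 53), (-22, 76), (-20, 107), (-18, 127), (-16, 137), (-14, 139), (-12, 137), (-10, 133), (-8, 132), (-6, 137), (-4, 143), (-2, 140), (0, 127), (2, 106), (4, 89), (6, 87), (8, 98), (10, 119), (12, 133), (14, 140), (16, 140), (18, 139), (20, 132), (22, 115), (24, 93), (26, 72), (28, 63), (30, 59), 
[... 1212 characters left out ...]
 125), (-22, 156), (-20, 168), (-18, 168), (-16, 168), (-14, 164), (-12, 153), (-10, 152), (-8, 154), (-6, 136), (-4, 116), (-2, 113), (0, 112), (2, 111), (4, 114), (6, 124), (8, 144), (10, 162), (12, 168), (14, 169), (16, 168), (18, 163), (20, 148), (22, 131), (24, 125), (26, 125), (28, 126), (30, 127), (32, 128)]
scene (25, 50) [(-32, 103), (-30, 99), (-28, 95), (-26, 100), (-24, 125), (-22, 154), (-20, 166), (-18, 166), (-16, 166), (-14, 159), (-12, 144), (-10, 129), (-8, 133), (-6, 131), (-4, 117), (-2, 110), (0, 112), (2, 113), (4, 115), (6, 123), (8, 143), (10, 161), (12, 166), (14, 167), (16, 166), (18, 161), (20, 146), (22, 132), (24, 126), (26, 126), (28, 126), (30, 128), (32, 128)]
```

View pics/rect.png

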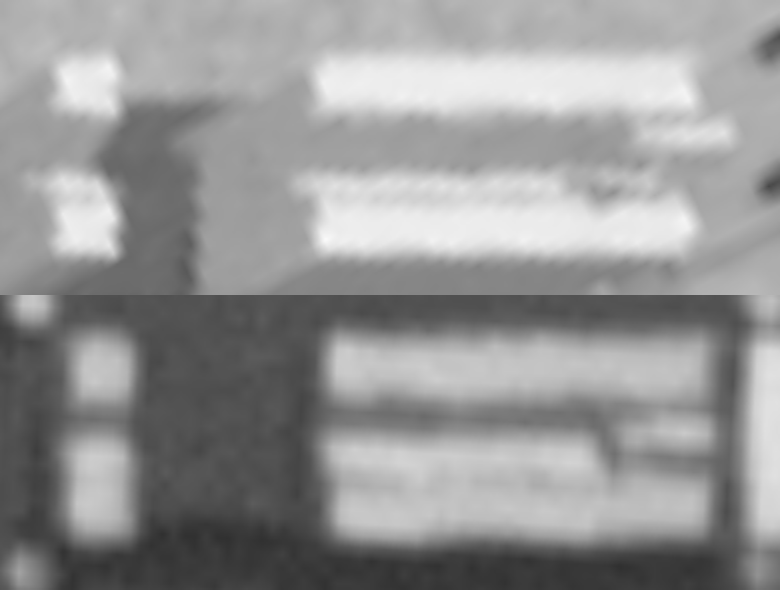

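The rectified strips show both saddles with the screw tip starting at about s ≈ +40 mm: column 612 in the top strip, about 640 in the scene strip. The groove origin is about (604.7,-67.4) with yaw 0.075. Next, check tall obstacles along the path, the faucet especially.

Run:
```python
from h import *
for n in("top","scene"):
    f=np.load("pics/%s0.npz"%n);c=K(n);P=cloud(c,f['d']);ok=(f['d']>0)
    for nm,(x0,x1,y0,y1) in dict(faucet=(200,800,100,700),right=(450,850,-700,-250)).items():
        m=ok&(P[...,2]>60)&(P[...,2]<600)&(P[...,0]>x0)&(P[...,0]<x1)&(P[...,1]>y0)&(P[...,1]<y1);Q=P[m]
        print(n,nm,len(Q))
        for z in range(60,600,60):
            q=Q[(Q[:,2]>=z)&(Q[:,2]<z+60)]
            if len(q)>5: print("  z",z,len(q),np.percentile(q[:,:2],[2,98],axis=0).round(0).tolist())
c=K("top");d=(manip.read_state()["eef_pos"]-np.array(c["origin"]))@att(c);print(c["cx"]+c["fx"]*d[0]/d[2],c["cy"]+c["fy"]*d[1]/d[2])
```

```text
top faucet 5765
  z 60 1198 [[435.0, 209.0], [794.0, 587.0]]
  z 120 1799 [[443.0, 394.0], [796.0, 621.0]]
  z 180 641 [[435.0, 392.0], [799.0, 590.0]]
  z 240 461 [[434.0, 188.0], [793.0, 575.0]]
  z 300 583 [[434.0, 195.0], [464.0, 398.0]]
  z 360 1083 [[434.0, 234.0], [464.0, 369.0]]
top right 14911
  z 60 4384 [[469.0, -672.0], [846.0, -344.0]]
  z 120 2877 [[461.0, -690.0], [839.0, -340.0]]
  z 180 2560 [[458.0, -690.0], [840.0, -330.0]]
  z 240 3168 [[458.0, -690.0], [839.0, -322.0]]
  z 300 1912 [[469.0, -690.0], [835.0, -657.0]]
  z 360 10 [[777.0, -661.0], [799.0, -658.0]]
scene faucet 6840
  z 60 1537 [[431.0, 206.0], [791.0, 602.0]]
  z 120 970 [[434.0, 390.0], [798.0, 672.0]]
  z 180 951 [[433.0, 187.0], [795.0, 618.0]]
  z 240 1361 [[432.0, 186.0], [776.0, 607.0]]
  z 300 1410 [[433.0, 194.0], [796.0, 608.0]]
  z 360 611 [[432.0, 235.0], [794.0, 551.0]]
scene right 8517
  z 60 5228 [[470.0, -661.0], [844.0, -351.0]]
  z 120 1977 [[458.0, -661.0], [792.0, -342.0]]
  z 180 732 [[756.0, -500.0], [786.0, -326.0]]
  z 240 580 [[757.0, -398.0], [790.0, -315.0]]
10.38540881831841 362.55727521529775
```

Emit:
jog_arm:
  plan: [0.008, -0.045, 0, 0, 0, 0, 0.016, -0.09, 0, 0, 0, 0, 0.024, -0.135, 0, 0, 0, 0, 0.032, -0.18, 0, 0, 0, 0, 0.04, -0.226, 0, 0, 0, 0, 0.062, -0.268, 0, 0, 0, 0, 0.083, -0.309, 0, 0, 0, 0, 0.105, -0.351, 0, 0, 0, 0, 0.127, -0.393, 0, 0, 0, 0, 0.148, -0.434, 0, 0, 0, 0, 0.17, -0.476, 0, 0, 0, 0, 0.198, -0.516, 0, 0, 0, 0, 0.225, -0.556, 0, 0, 0, 0, 0.253, -0.597, 0, 0, 0, 0, 0.28, -0.637, 0, 0, 0, 0, 0.308, -0.677, 0, 0, 0, 0, 0.336, -0.717, 0, 0, 0, 0, 0.363, -0.757, 0, 0, 0, 0, 0.391, -0.798, 0, 0, 0, 0, 0.418, -0.838, 0, 0, 0, 0]
  claw: 0.094

```text
clock: 2.1
eef_pos: [579.0, -313.6, 168.0]
eef_rot: [3.141, -0.001, 2.846]
wrist_force: [0.3, 0.8, 0.3]
finger_gap: 94.4
finger_force: 0.0
```

Emit:
jog_arm:
  plan: [0.0275, -0.04, 0, 0, 0, 1.6, 0.0275, -0.04, -0.04, 0, 0, 1.6, 0.0275, -0.04, -0.08, 0, 0, 1.6, 0.0275, -0.04, -0.1, 0, 0, 1.6, 0.0275, -0.04, -0.1, 0, 0, 1.6, 0.0275, -0.04, -0.1, 0, 0, 1.6]
  claw: 0.05

```text
clock: 2.7
eef_pos: [606.1, -352.0, 69.3]
eef_rot: [-3.141, 0.0, 2.874]
wrist_force: [-0.1, 0.7, 0.7]
finger_gap: 51.2
finger_force: 0.0
```

Run:
```python
from h import *
p,d=camera("scene");q,e=camera("top");np.savez("pics/g1.npz",p=p,d=d,q=q,e=e)
a=cv2.resize(p[170:290,320:470],(500,400));b=cv2.resize(q[130:250,320:440],(300,300));b=cv2.copyMakeBorder(b,0,100,0,0,0)
cv2.imwrite("pics/g1.png",np.hstack([a,b])[:,:,::-1]);s=manip.read_state();print(s["eef_pos"],s["eef_rot"],s["clock"],s["joints"])
```

```text
[ 606.56515858 -352.31926964   70.6617039 ] [-3.14066369e+00  2.66151222e-03  2.87386902e+00] 2.8 [-5.78383789e-01  7.21763002e-01  1.12533600e+00 -7.37574495e-05
  1.29167557e+00 -1.88143502e+00]
```

View pics/g1.png

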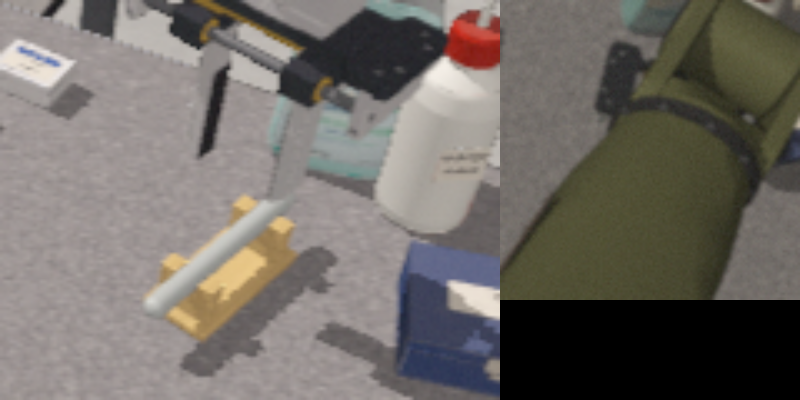

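The crop shows the two fingers, tips at about (207,150) and (285,195), straddling the rod axis across the cradle. I'll descend and grip.

Emit:
jog_arm:
  plan: [0, 0, -0.025, 0, 0, 0, 0, 0, -0.04, 0, 0, 0, 0, 0, -0.05, 0, 0, 0, 0, 0, -0.05, 0, 0, 0, 0, 0, -0.05, 0, 0, 0]

```text
clock: 3.3
eef_pos: [606.1, -352.1, 19.3]
eef_rot: [-3.141, 0.001, 2.874]
wrist_force: [-0.0, -0.5, 0.3]
finger_gap: 50.1
finger_force: 0.0
```

Emit:
jog_arm:
  plan: [0, 0, 0, 0, 0, 0, 0, 0, 0, 0, 0, 0, 0, 0, 0, 0, 0, 0, 0, 0, 0, 0, 0, 0, 0, 0, 0, 0, 0, 0, 0, 0, 0, 0, 0, 0]
  claw: 0.01
  force: 20

```text
clock: 3.9
eef_pos: [605.8, -351.9, 18.6]
eef_rot: [3.142, 0.0, 2.874]
wrist_force: [-0.7, 0.1, -0.3]
finger_gap: 10.5
finger_force: 0.0
```

Run:
```python
from h import *
p,d=camera("scene");np.savez("pics/g2.npz",p=p,d=d)
a=cv2.resize(p[170:290,320:470],(750,600),interpolation=cv2.INTER_CUBIC)
cv2.imwrite("pics/g2.png",a[:,:,::-1]);s=manip.read_state();print(s)
```

```text
{'clock': 3.95, 'joints': array([-5.78472284e-01,  7.73967853e-01,  1.16320798e+00, -5.61256963e-06,
        1.20443241e+00, -1.88141676e+00]), 'qd': array([-8.07856800e-04,  5.02832361e-04, -2.11156241e-05, -2.38662696e-04,
        1.26491913e-03, -6.83246515e-04]), 'effort': array([ 5.85529688e-04, -7.58726478e+01, -3.35667300e+01, -3.54852446e-02,
        6.73585664e-02, -2.78845363e-05]), 'eef_pos': array([ 605.82577372, -351.88638043,   18.53179758]), 'eef_rot': array([-3.14159243e+00, -1.64451259e-05,  2.87374281e+00]), 'wrist_force': array([ 0.21259264,  0.62017745, -0.40314058]), 'moment': array([-0.00477581, -0.01742139, -0.04707501]), 'finger_force': 0.0, 'finger_gap': 9.878124611230763}
```

View pics/g2.png

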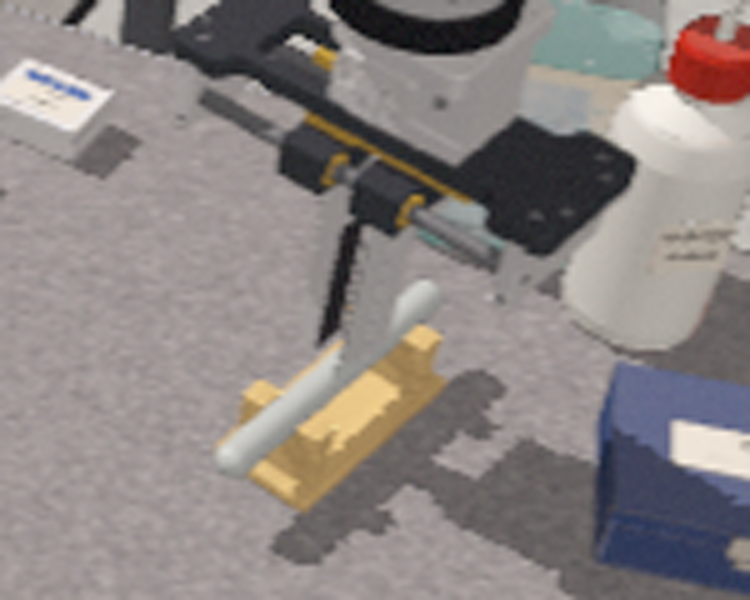

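Run:
```python
from h import *
f=np.load("pics/g2.npz");c=K("scene");P=cloud(c,f['d']);p=f['p']
w=np.array([np.cos(-.268),np.sin(-.268)]);q=np.array([-w[1],w[0]])
for v in range(225,268,2):
    print(v,[(u,*( [round(float((P[v,u,:2]-[605.8,-352])@w)),round(float((P[v,u,:2]-[605.8,-352])@q)),round(float(P[v,u,2]))]),int(p[v,u].mean())) for u in range(384,402,2)])
```

```text
225 [(384, -11, 10, 94, 140), (386, -10, 6, 96, 90), (388, -4, 5, 93, 32), (390, 7, 5, 86, 121), (392, -12, -8, 107, 128), (394, -11, -12, 109, 142), (396, -10, -16, 111, 142), (398, -8, -19, 111, 140), (400, 4, -18, 103, 148)]
227 [(384, -12, 9, 89, 141), (386, -8, 6, 89, 52), (388, 0, 6, 84, 35), (390, 91, 46, -4, 134), (392, -12, -9, 102, 140), (394, -12, -14, 105, 140), (396, -11, -18, 107, 146), (398, -3, -18, 102, 142), (400, 8, -17, 94, 149)]
229 [(384, -13, 7, 86, 130), (386, -9, 5, 84, 36), (388, -1, 4, 79, 34), (390, 84, 42, -4, 141), (392, -11, -10, 95, 140), (394, -12, -15, 100, 140), (396, -10, -18, 101, 146), (398, 1, -17, 93, 140), (400, 56, 4, 42, 196)]
231 [(384, -10, 7, 77, 115), (386, -8, 4, 78, 33), (388, 3, 5, 71, 71), (390, 39, 18, 36, 138), (392, -10, -11, 90, 141), (394, -12, -16, 95, 145), (396, -8, -18, 94, 142), (398, 1, -18, 88, 152), (400, 49, 0, 43, 201)]
233 [(384, -11, 6, 73, 102), (386, -4, 5, 69, 35), (388, 5, 5, 63, 112), (390, -10, -7, 81, 141), (392, -11, -12, 85, 139), (394, -11, -16, 89, 145), (396, -5, -18, 86, 141), (398, 3, -19, 81, 163), (40
[... 3099 characters left out ...]
11, -36, 0, 101)]
263 [(384, -33, -21, 15, 123), (386, -23, -21, 8, 129), (388, -20, -24, 8, 132), (390, -15, -26, 6, 121), (392, -8, -27, 1, 112), (394, -3, -30, -1, 103), (396, 0, -33, -1, 99), (398, 3, -36, -1, 100), (400, 6, -39, -1, 103)]
265 [(384, -30, -21, 6, 128), (386, -27, -24, 6, 134), (388, -23, -26, 5, 119), (390, -15, -27, -1, 99), (392, -12, -31, 0, 101), (394, -9, -34, 0, 100), (396, -6, -37, 0, 100), (398, -1, -39, -1, 103), (400, 1, -43, -1, 99)]
267 [(384, -34, -24, 5, 134), (386, -31, -27, 6, 113), (388, -23, -28, 0, 99), (390, -20, -31, 0, 110), (392, -16, -34, -1, 102), (394, -13, -36, -2, 101), (396, -12, -40, 1, 105), (398, -6, -43, -2, 108), (400, -1, -45, -4, 128)]
```

Run:
```python
from h import *
c=K("scene");w=np.array([np.cos(-.268),np.sin(-.268)]);q=np.array([-w[1],w[0]])
for g in("g1","g2"):
    f=np.load("pics/%s.npz"%g);P=cloud(c,f['d'])
    s=(P[...,:2]-[605.8,-352])@w;t=(P[...,:2]-[605.8,-352])@q;z=P[...,2]
    for a,b in((0,50),(-50,-4)):
        m=(abs(s)<14)&(t>a)&(t<b)&(z>50)&(z<200)&(f['d']>0)
        print(g,(a,b),m.sum(),np.percentile(z[m],[0,2,5,10]).round(),"s",np.percentile(s[m&(z<120)],[2,98]).round(),"t",np.percentile(t[m&(z<120)],[2,98]).round())
```

```text
g1 (0, 50) 307 [106. 108. 112. 117.] s [-13.   6.] t [24. 35.]
g1 (-50, -4) 269 [107. 113. 116. 120.] s [-12.   6.] t [-39. -28.]
g2 (0, 50) 286 [53. 58. 62. 66.] s [-13.   6.] t [ 3. 16.]
g2 (-50, -4) 308 [55. 61. 67. 72.] s [-13.   7.] t [-19.  -7.]
```

The depth shows the real fingertips at z ≈ 56 while the reported TCP z is 18.5, and the first look (107 against 68.5) gives the same 38 mm. So the true finger end sits about 38 mm above the reported TCP. The gripper closed on air just above the rod and nothing moved. I'll open, go lower and check by force.

Emit:
jog_arm:
  plan: [0, 0, 0, 0, 0, 0, 0, 0, 0, 0, 0, 0, 0, 0, 0, 0, 0, 0, 0, 0, 0, 0, 0, 0, 0, 0, -0.01, 0, 0, 0, 0, 0, -0.02, 0, 0, 0, 0, 0, -0.026, 0, 0, 0, 0, 0, -0.03, 0, 0, 0, 0, 0, -0.03, 0, 0, 0]
  claw: 0.05

```text
clock: 4.85
eef_pos: [605.5, -351.7, -12.4]
eef_rot: [3.141, -0.001, 2.874]
wrist_force: [1.0, -0.0, -0.4]
finger_gap: 49.8
finger_force: 0.0
```

```bash
cat > tip.py <<'E'
from h import *
import sys
def tip(x,y,yaw,zlo,tag):
    c=K("scene");p,d=camera("scene");np.savez("pics/%s.npz"%tag,p=p,d=d);P=cloud(c,d);w=np.array([np.cos(yaw),np.sin(yaw)]);q=np.array([-w[1],w[0]])
    s=(P[...,:2]-[x,y])@w;t=(P[...,:2]-[x,y])@q;z=P[...,2]
    for a,b in((12,50),(-50,-12)):
        m=(abs(s)<14)&(t>a)&(t<b)&(z>zlo)&(z<200)&(d>0)
        print((a,b),m.sum(),np.percentile(z[m],[0,2,5,10]).round(),"s",np.percentile(s[m],[2,98]).round(),"t",np.percentile(t[m],[2,98]).round())
E
python3 -c "
from tip import *
tip(605.8,-352,-.268,14,'g3');s=manip.read_state();print(s['eef_pos'],s['wrist_force'],s['clock'])"
```

```text
(12, 50) 294 [23. 27. 31. 38.] s [-13.  13.] t [24. 46.]
(-50, -12) 365 [24. 32. 37. 43.] s [-14.  12.] t [-49. -27.]
[ 605.77697093 -351.82216547  -11.73382483] [-0.09078909 -0.49478255  0.1872635 ] 4.9
```

Emit:
jog_arm:
  plan: [0, 0, -0.007, 0, 0, 0, 0, 0, -0.007, 0, 0, 0]

```text
clock: 5.1
eef_pos: [605.5, -351.7, -19.3]
eef_rot: [3.141, -0.001, 2.874]
wrist_force: [-0.3, 0.4, 0.0]
finger_gap: 50.1
finger_force: 0.0
```

Emit:
jog_arm:
  plan: [0, 0, 0, 0, 0, 0, 0, 0, 0, 0, 0, 0, 0, 0, 0, 0, 0, 0, 0, 0, 0, 0, 0, 0, 0, 0, 0, 0, 0, 0, 0, 0, 0, 0, 0, 0]
  claw: 0.008
  force: 20

```text
clock: 5.7
eef_pos: [605.9, -351.9, -18.3]
eef_rot: [-3.142, 0.0, 2.874]
wrist_force: [-0.3, -0.0, 0.3]
finger_gap: 15.1
finger_force: 20.0
```

Gripped: gap 15 mm, 20 N. Next I'll lift, turn by +19.65° and tilt to the groove slope, carry the rod over the finger gap and hover 25 mm above the seat.

Emit:
jog_arm:
  plan: [0, 0, 0.02, 0, 0, 0, 0, 0, 0.055, 0, 0, 0, 0, 0, 0.09, 0, 0, 0, -0.008, 0.04, 0.09, 0.04, 0.41, 2.8, -0.017, 0.08, 0.09, 0.08, 0.82, 5.6, -0.025, 0.12, 0.09, 0.12, 1.23, 8.4, -0.034, 0.16, 0.09, 0.16, 1.63, 11.2, -0.042, 0.2, 0.09, 0.2, 2.04, 14.0, -0.051, 0.24, 0.09, 0.24, 2.45, 16.8, -0.0594, 0.2805, 0.085, 0.28, 2.86, 19.65, -0.0594, 0.2805, 0.065, 0.28, 2.86, 19.65, -0.0594, 0.2805, 0.05, 0.28, 2.86, 19.65, -0.0594, 0.2805, 0.05, 0.28, 2.86, 19.65, -0.0594, 0.2805, 0.05, 0.28, 2.86, 19.65]

```text
clock: 7.1
eef_pos: [546.4, -72.1, 31.5]
eef_rot: [3.141, -0.05, -3.068]
wrist_force: [0.6, -0.3, -2.0]
finger_gap: 15.8
finger_force: 20.0
```

Run:
```python
from h import *
p,d=camera("scene");q,e=camera("top");np.savez("pics/h1.npz",p=p,d=d,q=q,e=e)
a=cv2.resize(p[150:260,210:350],(500,393),interpolation=cv2.INTER_CUBIC);b=cv2.resize(q[140:250,230:320],(300,367));b=cv2.copyMakeBorder(b,0,26,0,0,0)
cv2.imwrite("pics/h1.png",np.hstack([a,b])[:,:,::-1]);s=manip.read_state();print(s["eef_pos"],s["eef_rot"],s["clock"],s["wrist_force"],s["finger_gap"])
c=K("scene");P=cloud(c,d);w=np.array([np.cos(.075),np.sin(.075)]);qq=np.array([-w[1],w[0]]);o=np.array([604,-67])
s_=(P[...,:2]-o)@w;t=(P[...,:2]-o)@qq;z=P[...,2]
# rod axis: pixels on rod ahead and behind of the fingers, top points per s bin
for a in range(-150,40,10):
    m=(s_>=a)&(s_<a+10)&(abs(t)<25)&(z>72)&(z<110)&(d>0)
    if m.sum()>3: print(a,m.sum(),"z95",np.percentile(z[m],95).round(1),"t",np.percentile(t[m],[5,50,95]).round(1))
m=(abs(t)<25)&(z>70)&(z<110)&(d>0)&(s_<-70);print("rod near end s",np.percentile(s_[m],[0,1]))
```

```text
[546.8533452  -72.12928     32.18465173] [-3.14137871 -0.04904396 -3.06754852] 7.2 [ 1.19432787 -0.99430874 -0.91302442] 15.590477944326834
-140 26 z95 96.5 t [-7.5 -2.9  3.4]
-130 29 z95 97.3 t [-9.2 -6.   2.7]
-120 25 z95 97.1 t [-9.5 -4.5  3.6]
-110 23 z95 95.9 t [-8.9 -6.2  1.9]
-100 23 z95 95.4 t [-8.9 -4.3  3.7]
-90 21 z95 94.7 t [-9.6 -5.3  2.7]
-80 26 z95 96.0 t [-9.5 -5.8  2.5]
-70 149 z95 107.7 t [-21.   -8.   17.7]
-60 42 z95 106.1 t [-21.5  -3.7   7.2]
-50 6 z95 107.9 t [-20.5  -9.4   3.1]
-20 10 z95 89.9 t [-10.4  -8.2  -6. ]
-10 15 z95 90.5 t [-9.4 -6.6 -2.3]
0 15 z95 90.2 t [-8.6 -4.   0.9]
10 17 z95 89.0 t [-9.1 -5.6  3.9]
rod near end s [-574.40838164 -573.52109319]
```

View pics/h1.png

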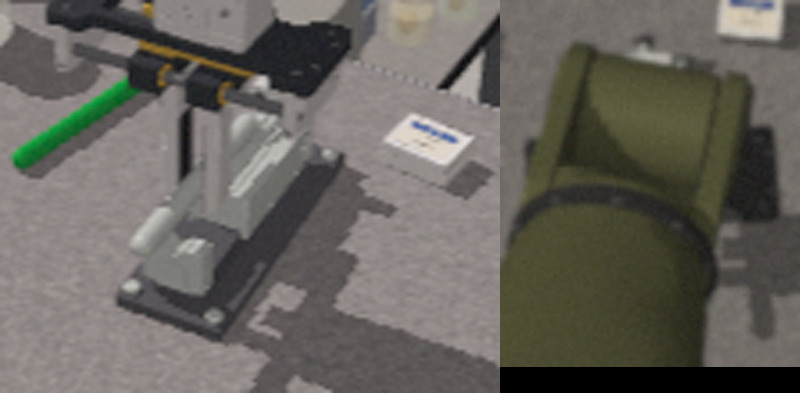

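The hover crop shows the rod over the rest, front end at (150,235), fingers in line with the finger gap. Its lateral offset from the groove is under 1 mm and its height is as planned. Lowering.

Emit:
jog_arm:
  plan: [0, 0, -0.01, 0, 0, 0, 0, 0, -0.018, 0, 0, 0, 0, 0, -0.022, 0, 0, 0, 0, 0, -0.0235, 0, 0, 0, 0, 0, -0.0245, 0, 0, 0, 0, 0, -0.0245, 0, 0, 0]

```text
clock: 7.8
eef_pos: [546.6, -71.8, 7.4]
eef_rot: [-3.141, -0.049, -3.067]
wrist_force: [-1.3, -4.3, 1.3]
finger_gap: 15.3
finger_force: 20.0
```

Emit:
jog_arm:
  plan: [0, -0.0005, -0.0003, 0, 0, 0, 0, -0.0008, -0.0006, 0, 0, 0, 0, -0.0008, -0.0006, 0, 0, 0]

```text
clock: 8.1
eef_pos: [546.8, -72.3, 6.8]
eef_rot: [-3.141, -0.049, -3.066]
wrist_force: [-0.1, -2.0, 5.1]
finger_gap: 15.4
finger_force: 20.0
```

Seated contact. Release.

Emit:
jog_arm:
  plan: [0, 0, 0, 0, 0, 0, 0, 0, 0, 0, 0, 0, 0, 0, 0, 0, 0, 0, 0, 0, 0, 0, 0, 0, 0, 0, 0, 0, 0, 0]
  claw: 0.04

```text
clock: 8.6
eef_pos: [546.4, -72.1, 6.4]
eef_rot: [3.141, -0.05, -3.066]
wrist_force: [-0.7, -0.2, -0.1]
finger_gap: 40.0
finger_force: 0.0
```

Emit:
jog_arm:
  plan: [0, 0, 0.02, 0, 0, 0, 0, 0, 0.06, 0, 0, 0, 0, 0, 0.1, 0, 0, 0, -0.04, 0, 0.12, 0, 0, 0, -0.09, 0, 0.12, 0, 0, 0, -0.14, 0, 0.12, 0, 0, 0, -0.16, -0.006, 0.12, 0, 0, 0, -0.16, -0.006, 0.12, 0, 0, 0]
  claw: 0.04

```text
clock: 9.4
eef_pos: [384.8, -78.4, 126.9]
eef_rot: [-3.141, -0.049, -3.067]
wrist_force: [-0.3, -0.4, 0.3]
finger_gap: 39.9
finger_force: 0.0
```

```bash
cat > rod.py <<'E'
from h import *
def rod(tag,save=True):
    c=K("scene");p,d=camera("scene");np.savez("pics/%s.npz"%tag,p=p,d=d);P=cloud(c,d)
    w=np.array([np.cos(.075),np.sin(.075)]);qq=np.array([-w[1],w[0]]);o=np.array([604,-67.])
    a=cv2.resize(p[150:260,210:350],(760,597),interpolation=cv2.INTER_CUBIC);cv2.imwrite("pics/%s.png"%tag,a[:,:,::-1])
    s_=(P[...,:2]-o)@w;t=(P[...,:2]-o)@qq;z=P[...,2]
    m=(abs(t)<16)&(z>45)&(z<80)&(d>0)&(s_<-60)&(s_>-200)
    print("near end s",np.sort(s_[m])[:4].round(1))
    for a in range(-150,50,15):
        m=(s_>=a)&(s_<a+15)&(abs(t)<12)&(z>57)&(z<90)&(d>0)
        if m.sum()>3: print(a,m.sum(),"z95",np.percentile(z[m],95).round(1),"t",np.percentile(t[m],[5,50,95]).round(1))
    s=manip.read_state();print(s["clock"],s["eef_pos"],s["eef_rot"],s["wrist_force"],s["joints"].round(3))
E
python3 -c "
from rod import *
rod('r1')
q,e=camera('top');np.savez('pics/t1.npz',p=q,d=e)"
```

```text
near end s [-137.3 -135.8 -135.7 -135.5]
-150 4 z95 68.0 t [-3.8 -3.  -1.2]
-135 48 z95 71.8 t [-9.6 -4.8  3.4]
-120 37 z95 71.6 t [-10.4  -5.8   2.9]
-105 39 z95 70.7 t [-9.8 -4.9  4.9]
-90 32 z95 69.7 t [-10.5  -6.9   2.7]
-75 32 z95 69.4 t [-9.9 -6.   2.9]
-60 28 z95 69.5 t [-9.7 -5.4  1.6]
-45 33 z95 67.9 t [-10.   -5.2   2.8]
-30 28 z95 66.8 t [-10.6  -6.5   0.8]
-15 25 z95 65.4 t [-9.6 -3.8  4.3]
0 23 z95 65.9 t [-9.5 -5.4  2.4]
15 5 z95 63.5 t [-9.  -6.6 -1.3]
30 6 z95 62.9 t [-4.8 -1.5  1.9]
45 5 z95 59.4 t [-4.7 -1.6  0.2]
9.45 [386.28011797 -78.40866996 127.02502509] [-3.14118197 -0.04842344 -3.06733708] [-0.02825669 -0.1954309  -0.22261697] [-0.28   0.024  1.945 -0.018  1.218 -1.918]
```

View pics/r1.png

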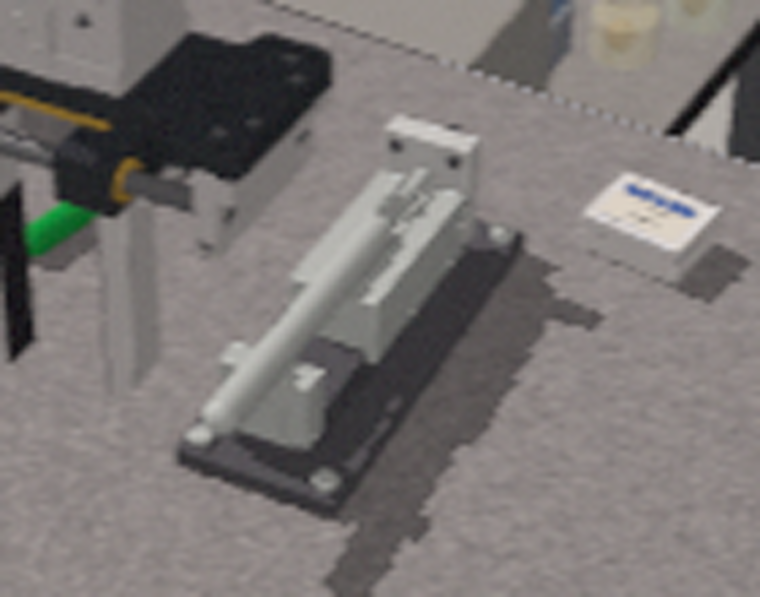

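The crop shows the rod lying in both saddles, front end at (215,415) and far end at about (385,225), with the screw tip beyond it at about (400,205) and a gap between. The rod is seated and clear of the stop. Next, close the fingers and go down behind the outer end.

Emit:
jog_arm:
  plan: [0, 0, -0.03, 0, 0, 0, 0, 0, -0.07, 0, 0, 0, 0, 0, -0.107, 0, 0, 0, 0, 0, -0.107, 0, 0, 0, 0.02, -0.0005, -0.107, 0, 0, 0, 0.04, -0.001, -0.107, 0, 0, 0, 0.055, -0.0015, -0.107, 0, 0, 0, 0.06, -0.0015, -0.107, 0, 0, 0, 0.06, -0.0015, -0.107, 0, 0, 0, 0.06, -0.0015, -0.107, 0, 0, 0]
  claw: 0
  force: 20

```text
clock: 10.5
eef_pos: [446.2, -79.6, 19.9]
eef_rot: [3.142, -0.05, -3.066]
wrist_force: [0.7, -0.4, -0.1]
finger_gap: 0.4
finger_force: 0.0
```

```bash
python3 -c "
from rod import *
rod('r2')
f=np.load('pics/r2.npz');c=K('scene');P=cloud(c,f['d']);w=np.array([np.cos(.075),np.sin(.075)]);q=np.array([-w[1],w[0]]);s=(P[...,:2]-[604,-67])@w;t=(P[...,:2]-[604,-67])@q;z=P[...,2]
m=(s<-138)&(s>-200)&(abs(t)<40)&(z>30)&(z<110);print('finger',m.sum(),np.percentile(z[m],[0,2,5]),np.percentile(s[m],[2,98]),np.percentile(t[m],[2,98]))
"
```

```text
near end s [-169.6 -169.3 -169.2 -169.1]
-135 33 z95 71.9 t [-9.5 -6.4 -1.2]
-120 34 z95 70.7 t [-9.7 -4.8  2.3]
-105 39 z95 71.0 t [-10.   -5.7   5.7]
-90 16 z95 70.4 t [-10.4  -7.5  11.7]
-75 11 z95 69.5 t [-7.4 -2.8  3.9]
30 4 z95 60.6 t [-4.8 -0.4  1.8]
45 4 z95 58.8 t [-5.4 -2.2  0.4]
10.55 [446.07951701 -79.64640113  19.79860888] [ 3.14154895 -0.0499222  -3.06644474] [0.39808244 0.12280297 0.2214518 ] [-0.247  0.312  1.893 -0.019  0.984 -1.882]
finger 238 [56.7708841  60.77432654 62.55078047] [-168.79268527 -150.84723947] [-14.45776938   9.98614867]
```

View pics/r2.png

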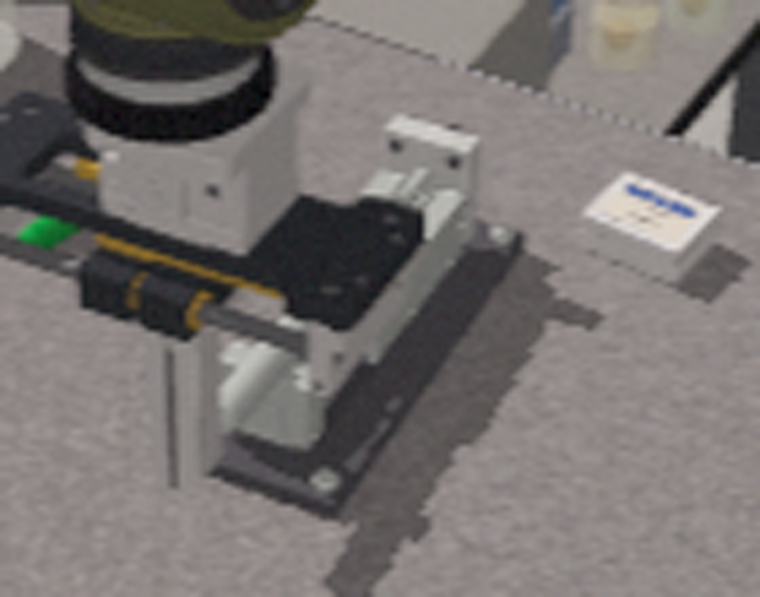

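The closed fingers stand behind the rod's outer end at (190,420), about 14 mm short and well aligned. I'll approach along the groove axis in small steps.

Emit:
jog_arm:
  plan: [0.003, 0.0002, -0.0002, 0, 0, 0, 0.006, 0.0005, -0.0003, 0, 0, 0, 0.008, 0.0006, -0.0004, 0, 0, 0, 0.01, 0.0008, -0.0005, 0, 0, 0, 0.011, 0.0008, -0.0006, 0, 0, 0, 0.012, 0.0009, -0.0006, 0, 0, 0, 0.013, 0.001, -0.0007, 0, 0, 0, 0.014, 0.0011, -0.0007, 0, 0, 0, 0.015, 0.0011, -0.0008, 0, 0, 0, 0.016, 0.0012, -0.0008, 0, 0, 0, 0.017, 0.0013, -0.0009, 0, 0, 0]

```text
clock: 11.65
eef_pos: [463.4, -78.4, 18.5]
eef_rot: [3.141, -0.05, -3.066]
wrist_force: [-1.9, 0.7, -0.3]
finger_gap: 0.7
finger_force: 0.7
```

Emit:
jog_arm:
  plan: [0.001, 0.0001, -0.0001, 0, 0, 0, 0.002, 0.0002, -0.0001, 0, 0, 0, 0.003, 0.0002, -0.0002, 0, 0, 0, 0.004, 0.0003, -0.0002, 0, 0, 0]

```text
clock: 12.05
eef_pos: [467.5, -78.1, 18.3]
eef_rot: [3.142, -0.05, -3.066]
wrist_force: [-1.4, 0.2, 0.2]
finger_gap: 0.4
finger_force: 0.7
```

Emit:
jog_arm:
  plan: [0.001, 0.0001, -0.0001, 0, 0, 0, 0.002, 0.0002, -0.0001, 0, 0, 0, 0.003, 0.0002, -0.0002, 0, 0, 0]

```text
clock: 12.35
eef_pos: [470.5, -77.9, 18.2]
eef_rot: [3.142, -0.05, -3.067]
wrist_force: [-1.8, -0.1, 0.8]
finger_gap: 0.6
finger_force: 0.8
```

Emit:
jog_arm:
  plan: [0.0005, 0, 0, 0, 0, 0, 0.001, 0.0001, -0.0001, 0, 0, 0, 0.0015, 0.0001, -0.0001, 0, 0, 0, 0.002, 0.0002, -0.0001, 0, 0, 0]

```text
clock: 12.75
eef_pos: [472.5, -77.7, 18.1]
eef_rot: [3.142, -0.05, -3.066]
wrist_force: [-1.7, -0.2, 0.4]
finger_gap: 0.4
finger_force: 0.8
```

Emit:
jog_arm:
  plan: [0.0005, 0, 0, 0, 0, 0, 0.001, 0.0001, -0.0001, 0, 0, 0, 0.0015, 0.0001, -0.0001, 0, 0, 0]

```text
clock: 13.05
eef_pos: [474.0, -77.6, 18.0]
eef_rot: [3.142, -0.05, -3.066]
wrist_force: [-1.7, 0.4, 1.1]
finger_gap: 0.3
finger_force: 0.9
```

Emit:
jog_arm:
  plan: [0.0005, 0, 0, 0, 0, 0, 0.001, 0.0001, -0.0001, 0, 0, 0, 0.0015, 0.0001, -0.0001, 0, 0, 0]

```text
clock: 13.35
eef_pos: [475.4, -77.5, 17.8]
eef_rot: [3.142, -0.05, -3.066]
wrist_force: [-1.9, -0.8, 0.4]
finger_gap: 0.6
finger_force: 0.9
```

Emit:
jog_arm:
  plan: [0.0005, 0, 0, 0, 0, 0, 0.001, 0.0001, -0.0001, 0, 0, 0, 0.0015, 0.0001, -0.0001, 0, 0, 0]

```text
clock: 13.65
eef_pos: [476.6, -77.4, 17.7]
eef_rot: [3.141, -0.051, -3.066]
wrist_force: [-5.2, -0.5, 2.4]
finger_gap: 0.4
finger_force: 2.6
```

Emit:
jog_arm:
  plan: [0.0005, 0, 0, 0, 0, 0, 0.001, 0.0001, -0.0001, 0, 0, 0, 0.0015, 0.0001, -0.0001, 0, 0, 0]

```text
clock: 13.95
eef_pos: [477.5, -77.3, 17.5]
eef_rot: [3.141, -0.052, -3.066]
wrist_force: [-9.6, -0.9, 4.9]
finger_gap: 0.2
finger_force: 4.8
```

```bash
python3 -c "
from rod import *
rod('r3')"
```

```text
near end s [-137.7 -137.5 -137.3 -137.3]
-150 53 z95 86.5 t [-10.3  -3.9   8.1]
-135 46 z95 88.2 t [-11.1  -0.3  10.1]
-105 26 z95 70.5 t [-10.8  -8.1  -3.7]
-90 32 z95 69.7 t [-10.4  -6.    1.8]
-75 37 z95 69.4 t [-9.8 -5.7  3.4]
-60 20 z95 68.7 t [-9.5 -5.8  1.6]
-45 10 z95 68.2 t [-9.5 -5.   0.8]
-30 6 z95 66.1 t [-8.1 -6.2 -0.2]
14.0 [477.53474865 -77.31965519  17.49889451] [ 3.14126505 -0.05217751 -3.06642883] [-8.94558675 -1.43228997  5.26915919] [-0.227  0.376  1.809 -0.018  1.007 -1.863]
```

Stop contact is found: sliding took about 1.8 N, and the push is now about 9.5 N. I'll ease back to roughly 5 N and relieve the small vertical load.

Emit:
jog_arm:
  plan: [-0.0004, 0, 0.0002, 0, 0, 0, -0.0007, -0.0001, 0.0003, 0, 0, 0]

```text
clock: 14.2
eef_pos: [477.3, -77.4, 17.8]
eef_rot: [3.141, -0.051, -3.066]
wrist_force: [-4.0, 0.0, 0.6]
finger_gap: 0.5
finger_force: 1.8
```

Emit:
jog_arm:
  plan: [0.0002, 0, 0, 0, 0, 0, 0.0002, 0, 0, 0, 0, 0, 0.0002, 0, 0, 0, 0, 0]

```text
clock: 14.5
eef_pos: [477.4, -77.4, 17.7]
eef_rot: [3.141, -0.051, -3.066]
wrist_force: [-5.2, -0.5, 0.3]
finger_gap: 0.4
finger_force: 2.9
```

Emit:
jog_arm:
  plan: [0, 0, 0, 0, 0, 0, 0, 0, 0, 0, 0, 0, 0, 0, 0, 0, 0, 0, 0, 0, 0, 0, 0, 0, 0, 0, 0, 0, 0, 0, 0, 0, 0, 0, 0, 0]

```text
clock: 15.1
eef_pos: [477.5, -77.4, 17.8]
eef_rot: [3.141, -0.051, -3.066]
wrist_force: [-6.5, 0.3, 1.3]
finger_gap: 0.5
finger_force: 2.9
```

Held for about 0.9 s at 5–6 N. Back off slowly, then clear away.

Emit:
jog_arm:
  plan: [-0.0003, 0, 0, 0, 0, 0, -0.0006, 0, 0, 0, 0, 0, -0.0009, -0.0001, 0, 0, 0, 0, -0.0012, -0.0001, 0.0001, 0, 0, 0, -0.0016, -0.0001, 0.0001, 0, 0, 0, -0.002, -0.0002, 0.0001, 0, 0, 0, -0.003, -0.0002, 0.0002, 0, 0, 0, -0.006, -0.0005, 0.0003, 0, 0, 0, -0.015, -0.001, 0.0008, 0, 0, 0, -0.04, -0.003, 0.002, 0, 0, 0, -0.08, -0.006, 0.004, 0, 0, 0, -0.1, -0.006, 0.04, 0, 0, 0, -0.1, -0.006, 0.09, 0, 0, 0, -0.1, -0.006, 0.13, 0, 0, 0, -0.1, -0.006, 0.13, 0, 0, 0]

```text
clock: 16.6
eef_pos: [379.5, -84.1, 152.6]
eef_rot: [-3.138, -0.042, -3.067]
wrist_force: [-0.1, -0.4, -0.8]
finger_gap: 1.0
finger_force: 0.0
```

```bash
python3 -c "
from rod import *
rod('r4')"
```

```text
near end s [-120.7 -120.4 -119.4 -119.4]
-120 44 z95 70.9 t [-9.6 -4.2  2. ]
-105 39 z95 71.1 t [-9.8 -5.3 10.2]
-90 34 z95 69.7 t [-11.4  -6.    5.2]
-75 33 z95 68.8 t [-9.9 -6.3  3.2]
-60 30 z95 68.2 t [-9.5 -5.2  1.4]
-45 29 z95 67.8 t [-9.1 -5.5  3.1]
-30 27 z95 66.9 t [-9.8 -5.6  1.3]
-15 28 z95 66.2 t [-9.6 -4.2  2.8]
0 23 z95 65.4 t [-9.6 -5.3  0.6]
15 24 z95 64.9 t [-9.4 -5.2  3.1]
30 13 z95 63.1 t [-9.1 -2.6  1.2]
45 7 z95 58.4 t [-4.4 -2.  -0. ]
16.65 [378.51698172 -83.71391574 149.85951452] [-3.13986665 -0.04531719 -3.06665506] [-0.28407699 -0.3755699  -0.65064662] [-0.298 -0.021  1.933 -0.019  1.271 -1.938]
```

View pics/r4.png

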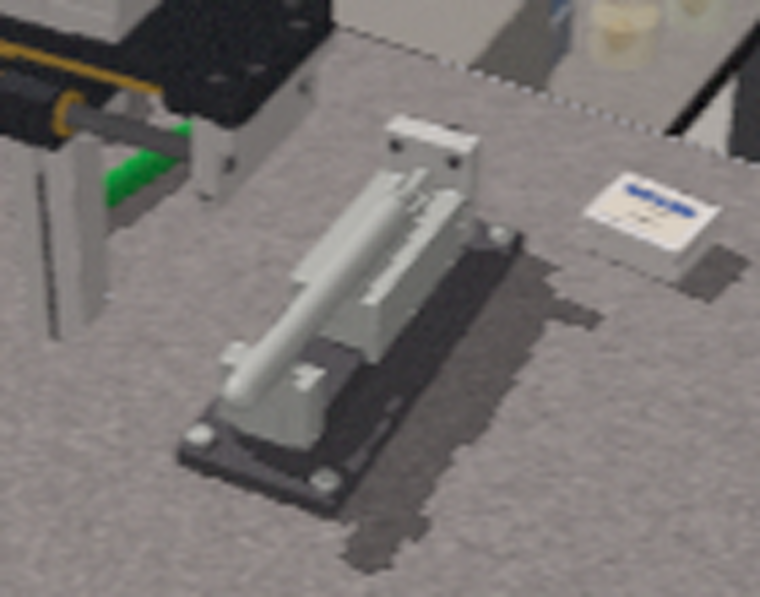

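The rod lies seated in both saddles, front end at (238,390), far end meeting the screw tip at about (403,200), and the robot is clear. Let the arm settle, then hand in.

Emit:
jog_arm:
  plan: [0, 0, 0, 0, 0, 0, 0, 0, 0, 0, 0, 0]

```text
clock: 16.85
eef_pos: [377.1, -83.2, 146.7]
eef_rot: [3.141, -0.052, -3.066]
wrist_force: [0.4, 0.3, -0.4]
finger_gap: 0.8
finger_force: 0.0
```

```bash
python3 -c "
from cell import manip
print(manip.sign_off())"
```

```text
the job is handed in; nothing more can be done
None
```

The rod is lying in the V-groove against the sprung stop and the job is handed in at about 17 s: the push was held about 0.9 s at 4–6.5 N (one brief reading of 9.6 N on first contact), and the robot finished clear without touching the stop or moving any bystander that I saw.

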